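Shift the sample mill from second to third gear

TASK

Shift the bench mill from second gear to third by pushing its red-knobbed gear lever with the outside of the fingers, without taking hold of it: out of the second slot (back left, two dots) into the middle aisle of the H gate, across to the right, then forward, away from the robot, fully home in the third slot (three green dots). Do not run it into the fourth slot and do not force it. Leave the bottle, the steel jar and the tube rack standing where they are, and finish clear of everything.

Things in the scene. Friction and masses are not known exactly. Their poses are not given: they have to be found in the camera images.
- mill: Grey and white bench mill, fixed. Origin on the bench below the centre of its H gate; x forward (away from the robot, to slots 1 and 3), y left, z up. Selector console 240 mm (x) by 210 mm (y) about the origin, 100 mm high. Motor housing on its left: x -130 to 130, y 105 to 305, 145 mm high; its lid with blue knob reaches 162 mm high at x 35, y 205.
- gate_centre (a point): Centre of the H gate, top of its aluminium plate, 110 mm above the mill's origin, same axes. Slots 16 mm wide: left column y = 23.5 mm (1 forward, 2 back), right column y = -23.5 mm (3 forward, 4 back), ending at x = +-32 mm, joined by an aisle along y, 16 mm wide, at x = 0. One to four dots mark each slot's end; slot 3's are green. Plate 120 x 120 x 10 mm.
- knob (a point): Centre of the lever's red ball knob, 34 mm across, on a 10 mm steel shaft that tips every way about a pivot 30 mm above the mill's origin, 155 mm below the knob. In mill axes, mm: x = 155 sin(lever), y = -155 cos(lever) sin(cross), z = 30 + 155 cos(lever) cos(cross). About 2.5 N at the knob moves it; friction keeps it where it is left, no spring.
- cross (a joint): Sideways tilt of the lever, rad: 0 upright, positive to the right (slots 3 and 4), stops at -0.334 and 0.334. In the left column below about -0.28, in the right column above 0.28; between these the gate keeps the lever in the aisle. It starts in the left column, slot 2.
- lever (a joint): Fore-and-aft tilt of the lever, rad: 0 mid-aisle, positive forward (slots 1 and 3), stops at -0.334 and 0.334 (fully home). It passes along the aisle only between about -0.037 and 0.037. It starts in slot 2, anywhere from -0.33 (fully home) to -0.15.
- reagent: Amber bottle with a blue cap, 60 mm in diameter, 135 mm high, loose on the bench to the right of the mill. Origin at the centre of its underside. A bystander.
- jar: Steel grinding jar, 60 mm in diameter, 65 mm high, loose on the bench to the right of the mill. Origin at the centre of its underside. A bystander.
- rack: Blue test-tube rack with orange-capped tubes, 55 x 150 mm (y), 80 mm high, loose on the bench beyond the mill. Origin at the centre of its underside. A bystander.

How it is judged:
On the way, in this order (a step that is already met when the one before it is completed fails the run):
1. the lever has gone along the aisle to the right-hand column (value of joint cross above 0.2 rad and value of joint lever between -0.1 and 0.15 rad).
2. the lever is fully home in the third slot (value of joint lever above 0.285 rad and value of joint cross above 0.25 rad), for 0.2 s.
At the end, for the whole second after the job is handed in: The lever rests in the third slot: tilted forward by more than 0.285 rad (its stop is at 0.334) and to the right by more than 0.25 rad, still; the bottle, jar and rack within 20 mm of where they stood (all of step 2 and velocity of joint lever between -0.05 and 0.05 rad/s and distance of each of reagent, jar, rack from where it was at the start of the episode below 0.02 m); the robot touches nothing.
It fails at once if the lever is run into the fourth slot (right column, tilted back more than 0.15 rad) (value of joint cross above 0.2 rad and value of joint lever below -0.15 rad).
It fails at once if the lever or mill is forced with more than 60 N (contact force between any of the fingers, the arm and mill above 60 N).
It fails at once if the knob or its shaft is taken between the fingers (x of the grasp point in the frame of knob between -0.009 and 0.009 m and y of the grasp point in the frame of knob between -0.009 and 0.009 m and z of the grasp point in the frame of knob between -0.08 and 0.022 m).
It fails at once if the bottle, the jar or the tube rack is knocked, moved or lifted (distance of any of reagent, jar, rack from where it was at the start of the episode above 0.02 m or angle between any of reagent, jar, rack's own z axis and vertical above 0.3 rad).
It also fails if it takes over 58 s, if anything falls off the work surface, if the arm or the gripper's body presses on something with over 40 N, if the wrist force passes 120 N, or if a joint passes its speed limit or range.

ROBOT

A 7-joint arm with a two-finger parallel gripper is mounted at the origin on the work surface. World frame = base frame: x ahead of the robot, y to its left, z up, the work surface at z = 0. Lengths are in m, angles in rad, forces in N, time in s.
With the tool pointing down it reaches from about 0.4 to 0.9 m from the base axis. Payload 5.5 kg.
Tool frame: the origin (TCP) lies on the centre line of the jaws, within the pads' length; the fingertips stand bot.tip_extent ahead of it and the grasp point (between the pads) lies 8 mm behind it (bot.tip_extent is the distance from the TCP to the fingertips, in m); x points along the fingers, y is the direction in which the jaws open and shut, and the axes are right-handed (so a half turn about x gives the same grasp; the last joint's range is limited). The gripper opens to 85 mm and grips with 20 to 120 N. Pads are 22 mm wide; open, the fingers measure 114 mm over their backs; the gripper's body (76 mm by 85 mm) begins 54 mm behind the grasp point. The pads swing forward as they close: fully open they stand 13 mm farther back than shut.
Start: joints at [1.407, 0.501, -0.427, 1.55, 0.221, 1.138, -0.21], TCP at [0.269, -0.592, 0.242] pointing down, gripper open.
Joint ranges: [-2.88, 2.88], [-0.31, 2.03], [-1.54, 1.56], [0.2, 2.42], [-1.41, 4.55], [0.19, 2.02], [-2.57, 2.57]. Speed limits (rad/s): [2.57, 2.57, 3.14, 3.14, 3.14, 3.14, 3.14].

INTERFACE

Orientations are given as a rotation vector (axis times angle).
In Python, from cell import bot gives the robot as it stands.
- The arm moves only by the tool arm_command, never from a script. Its argument "deltas" is a list that holds one entry, the list of rows, each a list of 7 numbers: the finger opening in m, from 0 to 0.0854, then the shift along the tool's x, y, z in m, then the turn, a rotation vector about the tool's x, y, z in degrees. In form: [[[grip, tx, ty, tz, wx, wy, wz], ...]]. A call has 1 to 5 rows; each row shifts and turns the pose as measured when the row begins, along the tool's axes as they then stand; what a row does not reach is not made up. A row lasts 1/8 s, in which the tool goes at most 62.5 mm and 10.7 degrees, less where a joint would pass 70% of its speed; a pose out of reach is approached as far as the arm can. A call is refused whole if a number of a shift passes 0.0625 or a number of a turn 10.7, either way. A call with a gripper value outside its range is refused whole. The fingers move at their own pace and stop on an object; "newtons" is the grip in N (left out, the last holds). Time passes only in rows, so rows that do not move let the fingers close. It gives the time, the measured TCP pose, the force and the opening at its end, in the units of the state.
- bot.read_state(): the state, without advancing time (a new reading comes with each control period).
- bot.grab_frame(name): name is "scene" or "top" or "wrist"; returns the picture (420x560x3 uint8, red, green, blue); there is no depth.
- bot.camera_model(name): a dict with "camera_matrix" (3x3 intrinsics, pixels), "distortion" ([k1, k2, p1, p2, k3] as OpenCV has them; the pictures are not rectified), "R" (3x3) and "t" (3): a world point X has camera coordinates R X + t; the wrist camera has in their place "T_tool_cam" (4x4, takes a point from camera to tool coordinates, whose origin is the TCP and whose axes are the tool frame's). Camera axes: x right, y down, z forward; pixel columns grow to the right and rows downward; lengths in m; the calibration is good to about 2 mm. A picture is of the moment at which its call begins: read the wrist's pose just before it. camera_model takes no time and is no camera call.
- bot.finish_job(): hands the job in, once; it reports no verdict.
The state is a dict: "clock": time; "joint_pos": joint angles; "joint_velocities": joint speeds; "effort": joint torques, N m; "position": TCP position; "orientation": TCP orientation; "contact_force": force on the tool from outside, world axes, zero at the start; "ft_torque": the same for the moment, N m; "finger_gap": finger opening in m.
Only numpy, scipy, OpenCV 4.12 (cv2) and the standard library are available. Lean on these libraries where they do the work, as an engineer would, in place of code of your own. Each camera call takes 0.05 s, during which the arm holds its last target.

## Working session

There is one attempt and no reset: what is moved stays moved. The work goes in short steps, Python scripts to look and compute and a tool call to move; the robot and the scene stay as the last step left them, time stands still between calls to the robot, and variables do not carry over. Pictures are saved under pics/ and viewed, and the job is handed in when it is done.

Besides the shell and the picture viewer there is one more tool, called after "Emit:" as a command line: name --argument value ..., lists and objects as JSON in quotes. arm_command: Moves the arm, as the interface text tells. Its arguments: {"type":"object","properties":{"deltas":{"type":"array","items":{"type":"array","items":{"type":"array","items":{"type":"number"}}}},"newtons":{"type":"number"}},"required":["deltas"]}

```bash
ls; mkdir -p pics
python3 - <<'E'
from cell import bot
import cv2,numpy as np
np.set_printoptions(precision=4,suppress=True)
s=bot.read_state(); print({k:np.round(v,4) for k,v in s.items()}); print(bot.tip_extent)
for n in ["scene","top"]:
    f=bot.grab_frame(n); cv2.imwrite(f"pics/{n}0.png",f[:,:,::-1]); print(n,bot.camera_model(n))
print(bot.camera_model("wrist"))
E
```

```text
pics
{'clock': np.float64(0.0), 'joint_pos': array([ 1.4072,  0.5019, -0.4268,  1.5515,  0.2208,  1.1383, -0.2103]), 'joint_velocities': array([ 0.0024, -0.0001, -0.0005, -0.0013,  0.0006, -0.0001, -0.0005]), 'effort': array([ -0.    , -56.9509,  -5.8159, -28.0933,   0.0105,   0.0121,
        -0.    ]), 'position': array([ 0.2688, -0.5911,  0.2412]), 'orientation': array([ 1.9861,  0.4325, -1.9867]), 'contact_force': array([ 0.0773,  0.3589, -0.8621]), 'ft_torque': array([-0.0205,  0.0027,  0.0058]), 'finger_gap': np.float64(0.0854)}
0.011
scene {'camera_matrix': array([[378.9824,   0.    , 274.6779],
       [  0.    , 378.9824, 205.045 ],
       [  0.    ,   0.    ,   1.    ]]), 'distortion': array([-0.0485,  0.    ,  0.    ,  0.    ,  0.    ]), 'R': array([[-0.3285,  0.9445, -0.0036],
       [ 0.5783,  0.1982, -0.7914],
       [-0.7467, -0.2621, -0.6113]]), 't': array([ 0.3115, -0.2123,  1.1518])}
top {'camera_matrix': array([[523.4859,   0.    , 286.4588],
       [  0.    , 523.4859, 203.3908],
       [  0.    ,   0.    ,   1.    ]]), 'distortion': array([-0.0725,  0.    ,  0.    ,  0.    ,  0.    ]), 'R': array([[ 0.0096, -0.9999,  0.0099],
       [-0.9867, -0.0111, -0.162 ],
       [ 0.1621, -0.0082, -0.9867]]), 't': array([-0.1153,  0.6037,  1.0357])}
{'camera_matrix': array([[341.3565,   0.    , 285.4641],
       [  0.    , 341.3565, 207.6373],
       [  0.    ,   0.    ,   1.    ]]), 'distortion': array([-0.0555,  0.    ,  0.    ,  0.    ,  0.    ]), 'T_tool_cam': array([[ 0.0003, -0.2857,  0.9583, -0.132 ],
       [ 1.    , -0.0005, -0.0005, -0.001 ],
       [ 0.0006,  0.9583,  0.2857, -0.0739],
       [ 0.    ,  0.    ,  0.    ,  1.    ]])}
```

View pics/scene0.png

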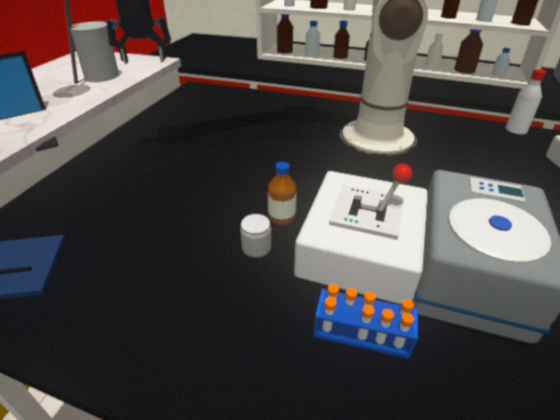

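View pics/top0.png

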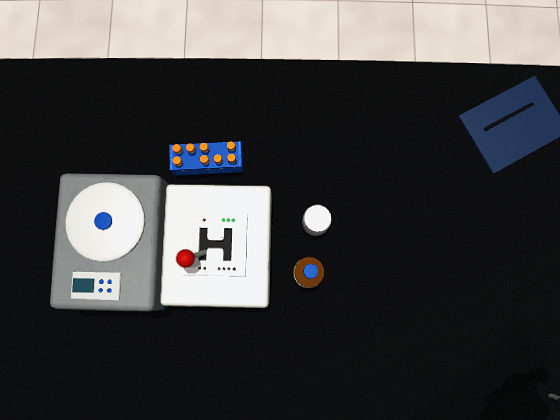

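The scene view shows the mill with the lever back-left. In the top view the knob is at about (185,258), the H gate at about (215,243), the jar at (317,219), the bottle at (309,272) and the rack at (205,157). I'll enlarge the gate to measure its pose.

Run:
```python
import cv2
f=cv2.imread("pics/top0.png"); cv2.imwrite("pics/topz.png",cv2.resize(f[180:310,155:275],None,fx=4.6,fy=4.6,interpolation=cv2.INTER_CUBIC))
f=cv2.imread("pics/scene0.png"); cv2.imwrite("pics/scenez.png",cv2.resize(f[150:300,290:440],None,fx=4,fy=4,interpolation=cv2.INTER_CUBIC))
```

```text
(no output)
```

View pics/topz.png

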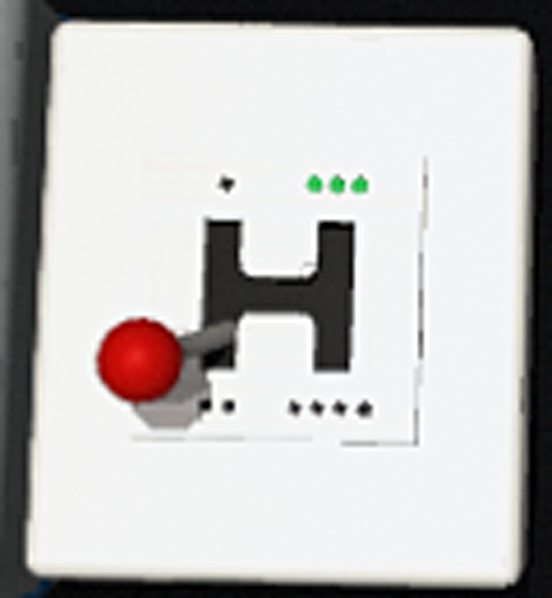

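View pics/scenez.png

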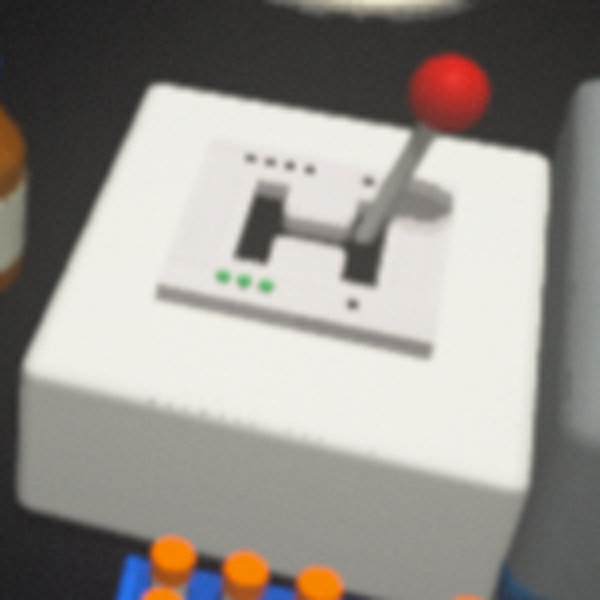

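```bash
cat > h.py <<'E'
import cv2,numpy as np
from scipy.optimize import least_squares
from cell import bot
np.set_printoptions(precision=4,suppress=True)
def proj(n,X):
    c=bot.camera_model(n); return cv2.projectPoints(np.asarray(X,float).reshape(-1,3),cv2.Rodrigues(c["R"])[0],c["t"],c["camera_matrix"],np.array(c["distortion"]))[0][:,0]
def ray(n,p):
    c=bot.camera_model(n);u=cv2.undistortPoints(np.array([[p]],float),c["camera_matrix"],np.array(c["distortion"]))[0,0]
    d=c["R"].T@np.array([u[0],u[1],1]);o=-c["R"].T@c["t"];return o,d
def onz(n,p,z):
    o,d=ray(n,p);return o+d*(z-o[2])/d[2]
def m2w(P,m):
    x,y,th=P;m=np.atleast_2d(m).astype(float);c,s=np.cos(th),np.sin(th)
    return np.c_[x+c*m[:,0]-s*m[:,1],y+s*m[:,0]+c*m[:,1],m[:,2]]
def knob(l,c): return np.array([.155*np.sin(l),-.155*np.cos(l)*np.sin(c),.03+.155*np.cos(l)*np.cos(c)])
def red(n,f):
    h=cv2.cvtColor(f,cv2.COLOR_BGR2HSV)
    m=(((h[...,0]<6)|(h[...,0]>174))&(h[...,1]>170)&(h[...,2]>90)).astype(np.uint8)
    if n=="scene": m[:,:350]=0;m[:130]=0;m[:,450:]=0
    if n=="top": m[:150]=0;m[340:]=0;m[:,:130]=0;m[:,260:]=0
    N,L,st,ce=cv2.connectedComponentsWithStats(m);i=1+np.argmax(st[1:,4]);return ce[i],st[i]
E
python3 - <<'E'
from h import *
z=lambda p,o,s:((np.array(p,float)+.5)/s-.5)+o
tp=z([(205,220),(241,220),(318,221),(354,221),(351,371),(314,371),(235,370)],np.array([155,180]),4.6)
tm=np.array([(32,31.5),(32,15.5),(32,-15.5),(32,-31.5),(-32,-31.5),(-32,-15.5),(-32,15.5)])/1e3
tm=np.c_[tm,np.full(7,.11)]
sp=z([(157,290),(432,347),(212,138),(452,196)],np.array([290,150]),4)
sm=np.array([(60,-60,110),(60,60,110),(-60,-60,110),(-60,60,110)])/1e3
ft=lambda P:(proj("top",m2w(P,tm))-tp).ravel()
fs=lambda P:(proj("scene",m2w(P,sm))-sp).ravel()
for f in(ft,fs,lambda P:np.r_[ft(P),fs(P)]):
    r=least_squares(f,[.65,.1,0]);print(r.x,np.abs(r.fun).max());P=r.x
# console top corners
cm=np.array([(120,105,100),(120,-105,100),(-120,-105,100),(-120,105,100)])/1e3
print(proj("top",m2w(P,cm)),proj("scene",m2w(P,cm)))
obs={}
for n in("top","scene"):
    c,st=red(n,cv2.imread(f"pics/{n}0.png"));print(n,c,st);obs[n]=c
def g(q):return np.concatenate([proj(n,m2w(P,knob(*q)))[0]-obs[n] for n in obs])
r=least_squares(g,[-.2,-.3]);print("lever,cross",r.x,r.fun,m2w(P,knob(*r.x)))
def g2(X):return np.concatenate([proj(n,X)[0]-obs[n] for n in obs])
r=least_squares(g2,[.6,.1,.17]);print("knob tri",r.x,r.fun)
for nm,p,h in(("jar",(317,219),.065),("bottle",(311,271),.135),("rack",(205,155),.08)):print(nm,onz("top",p,h))
E
```

```text
[0.5143 0.0291 0.0029] 0.6874850022425676
[ 0.5188  0.0305 -0.0102] 1.737612310300733
[ 0.5152  0.0297 -0.0071] 2.9691635220172543
[[165.0067 182.5722]
 [270.3268 184.4288]
 [267.6611 307.146 ]
 [158.5937 304.8918]] [[422.5384 271.5884]
 [292.998  240.9814]
 [326.3048 168.8367]
 [427.6609 187.4467]]
top [184.935  257.9146] [176 249  18  18 246]
scene [402.5205 171.1096] [394 164  18  16 219]
lever,cross [-0.221  -0.3035] [-0.5011  0.6095 -1.3074  1.7815] [[0.4815 0.0751 0.1743]]
knob tri [0.4823 0.0751 0.1785] [-0.9126  0.0253 -0.8687 -0.0114]
jar [ 0.5708 -0.1714  0.065 ]
bottle [ 0.4631 -0.1555  0.135 ]
rack [0.6984 0.059  0.08  ]
```

```bash
cat >> h.py <<'E'
from scipy.spatial.transform import Rotation as Ro
def st():
    s=bot.read_state();R=Ro.from_rotvec(s["orientation"]).as_matrix()
    print("t",round(float(s["clock"]),2),"p",s["position"],"F",s["contact_force"],"gap",round(float(s["finger_gap"]),4),"q",s["joint_pos"]);print("R cols",R.round(3).tolist());return s,R
E
python3 - <<'E'
from h import *
s,R=st()
# rotation needed to a target orientation: tool x=-z, y = +-world y/x
for yv in([0,1,0],[0,-1,0],[1,0,0],[-1,0,0]):
    x=np.array([0,0,-1.]);y=np.array(yv,float);T=np.c_[x,y,np.cross(x,y)]
    print(yv,np.degrees(Ro.from_matrix(R.T@T).as_rotvec()), "pos in tool for world d", R.T@np.array([.17,.1,0]))
E
```

```text
t 0.1 p [ 0.2688 -0.5911  0.2413] F [0.4755 0.0122 0.2102] gap 0.0855 q [ 1.4072  0.5018 -0.4268  1.5514  0.2208  1.1383 -0.2103]
R cols [[-0.001, 0.414, -0.91], [0.002, -0.91, -0.414], [-1.0, -0.002, -0.0]]
[0, 1, 0] [-155.5435   -0.1441    0.0257] pos in tool for world d [ 0.0001 -0.0206 -0.1961]
[0, -1, 0] [24.4564  0.0186  0.1046] pos in tool for world d [ 0.0001 -0.0206 -0.1961]
[1, 0, 0] [-65.5435  -0.0637   0.0913] pos in tool for world d [ 0.0001 -0.0206 -0.1961]
[-1, 0, 0] [114.4564   0.1027   0.0716] pos in tool for world d [ 0.0001 -0.0206 -0.1961]
```

Emit:
arm_command --deltas '[[[0,0,-0.028,-0.042,8,0,0],[0,0,-0.033,-0.037,8,0,0],[0,0,-0.038,-0.032,8,0,0],[0,0,-0.042,-0.026,0,0,0],[0,0,-0.042,-0.026,0,0,0]]]' --newtons 20

```text
clock: 0.72
position: [0.3996, -0.3785, 0.2384]
orientation: [-2.207, 0.014, 2.215]
contact_force: [-0.1, -0.3, -0.1]
finger_gap: -0.0
```

```bash
python3 -c "
from h import *
st()"
```

```text
t 0.72 p [ 0.3996 -0.3785  0.2384] F [-0.1312 -0.3161 -0.0847] gap -0.0 q [ 1.0691  0.3298 -0.4386  1.8031  0.1583  1.0489 -1.0165]
R cols [[-0.004, -0.017, -1.0], [0.004, -1.0, 0.017], [-1.0, -0.004, 0.004]]
```

Emit:
arm_command --deltas '[[[0,-0.002,-0.055,-0.01,0.5,0,0],[0,-0.001,-0.055,-0.01,0.5,0,0],[0,0,-0.055,-0.008,0,0,0],[0,0,-0.055,-0.005,0,0,0],[0,0,-0.055,0,0,0,0]]]'

```text
clock: 1.35
position: [0.4423, -0.0951, 0.2416]
orientation: [-2.198, 0.032, 2.205]
contact_force: [0.9, 0.3, -0.1]
finger_gap: 0.0002
```

```bash
python3 -c "
from h import *
st()"
```

```text
t 1.35 p [ 0.4423 -0.0951  0.2416] F [ 0.8627  0.2835 -0.142 ] gap 0.0002 q [ 0.731   0.1584 -0.6251  2.0173  0.1044  1.0015 -1.5497]
R cols [[-0.003, -0.034, -0.999], [0.005, -0.999, 0.034], [-1.0, -0.005, 0.003]]
```

Emit:
arm_command --deltas '[[[0,0,-0.05,0.003,-1,0,0],[0,0,-0.05,0.003,-1,0,0],[0,0,-0.05,0.003,0,0,0],[0,0,-0.024,0.002,0,0,0],[0,0,0,0,0,0,0]]]'

```text
clock: 1.98
position: [0.431, 0.0893, 0.2423]
orientation: [2.215, 0.018, -2.221]
contact_force: [1.0, -0.8, 0.1]
finger_gap: -0.0002
```

Run:
```python
from h import *
st()
for n in("top","scene"):
    f=bot.grab_frame(n)[:,:,::-1].copy();cv2.imwrite(f"pics/{n}1.png",f)
    print(red(n,f))
```

```text
t 1.98 p [0.431  0.0893 0.2423] F [ 1.0209 -0.816   0.0827] gap -0.0002 q [ 0.467   0.1493 -0.7824  2.0402  0.1181  0.9994 -1.9336]
R cols [[-0.003, 0.011, -1.0], [0.005, -1.0, -0.011], [-1.0, -0.005, 0.003]]
(array([184.935 , 257.9146]), array([176, 249,  18,  18, 246], dtype=int32))
(array([402.3718, 171.5043]), array([393, 164,  19,  16, 234], dtype=int32))
```

View pics/scene1.png

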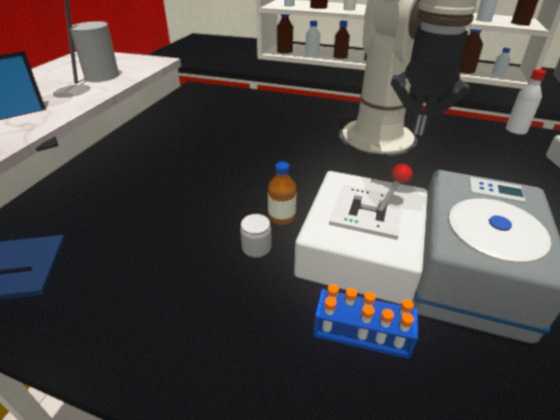

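View pics/top1.png

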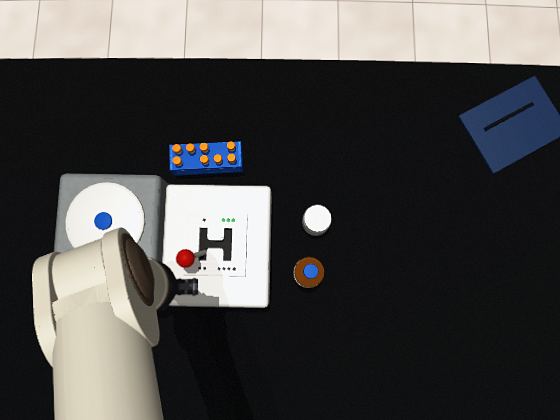

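Emit:
arm_command --deltas '[[[0,0.03,0.012,0,0,0,0],[0,0.03,0,0,0,0,0],[0,0.014,0,0,0,0,0],[0,0,0,0,0,0,0]]]'

```text
clock: 2.58
position: [0.4328, 0.0681, 0.1663]
orientation: [-2.216, 0.001, 2.222]
contact_force: [0.5, 0.0, 0.6]
finger_gap: 0.0003
```

Run:
```python
from h import *
st()
```

```text
t 2.58 p [0.4328 0.0681 0.1663] F [0.4673 0.0038 0.648 ] gap 0.0003 q [ 0.4367  0.271  -0.7328  2.1217  0.2412  0.8328 -2.0157]
R cols [[-0.002, -0.003, -1.0], [0.002, -1.0, 0.003], [-1.0, -0.002, 0.002]]
```

Emit:
arm_command --deltas '[[[0,-0.002,-0.008,-0.008,0,0,0],[0,0,0,-0.008,0,0,0],[0,0,0,-0.006,0,0,0],[0,0,0,-0.006,0,0,0]]]'

```text
clock: 3.08
position: [0.4638, 0.0766, 0.1709]
orientation: [-2.219, 0.003, 2.22]
contact_force: [-3.1, -0.1, 2.1]
finger_gap: 0.0
```

```bash
cat > look.py <<'E'
from h import *
import sys
P=np.array([.515,.0297,-.004])
s,R=st();obs={}
for n in("top","scene"):
    f=bot.grab_frame(n)[:,:,::-1].copy();cv2.imwrite(f"pics/{n}{sys.argv[1]}.png",f)
    try:
        c,b=red(n,f);obs[n]=c;print(n,c,b[2:])
    except Exception as e: print(n,e)
for sel in (list(obs),["top"],["scene"]):
    if not all(k in obs for k in sel) or not sel: continue
    r=least_squares(lambda q:np.concatenate([proj(n,m2w(P,knob(*q)))[0]-obs[n] for n in sel]),[0,0])
    print(sel,"lever,cross",r.x,"res",r.fun,"knob",m2w(P,knob(*r.x))[0])
E
python3 look.py 2
```

```text
t 3.08 p [0.4638 0.0766 0.1709] F [-3.1402 -0.1248  2.063 ] gap 0.0 q [ 0.4012  0.3211 -0.7188  2.0492  0.275   0.866  -2.0465]
R cols [[-0.0, -0.003, -1.0], [0.001, -1.0, 0.003], [-1.0, -0.001, 0.0]]
top [189.5102 249.5714] [10 12 49]
scene [402.3089 173.8902] [ 19  17 246]
['top', 'scene'] lever,cross [-0.1221 -0.2745] res [-3.1274  0.6469 -3.4584  1.1684] knob [0.4963 0.0715 0.1781]
['top'] lever,cross [-0.1147 -0.2347] res [0. 0.] knob [0.4974 0.0656 0.1798]
['scene'] lever,cross [-0.2015 -0.3174] res [-0.  0.] knob [0.4842 0.0772 0.1743]
```

Run:
```python
from h import *
P=np.array([.515,.0297,-.004])
for obs in([402.52,171.1],[402.37,171.5],[402.31,173.89]):
    r=least_squares(lambda q:proj("scene",m2w(P,knob(*q)))[0]-obs,[0,0]);print(r.x,m2w(P,knob(*r.x))[0])
for l in(-.25,-.2,-.1,0,.1): print(l,proj("scene",m2w(P,knob(l,-.32)))[0],proj("scene",m2w(P,knob(l,-.334)))[0])
f=cv2.imread("pics/scene2.png"); cv2.imwrite("pics/scene2z.png",cv2.resize(f[110:240,320:450],None,fx=4.5,fy=4.5,interpolation=cv2.INTER_CUBIC))
```

```text
[-0.3229 -0.3283] [0.466  0.0773 0.1691]
[-0.2976 -0.3238] [0.4697 0.077  0.1705]
[-0.2015 -0.3174] [0.4842 0.0772 0.1743]
-0.25 [402.345  172.5643] [403.4135 173.0864]
-0.2 [402.5144 174.034 ] [403.6062 174.5677]
-0.1 [402.5154 177.6166] [403.6459 178.1696]
0 [402.0432 182.0569] [403.2007 182.6236]
0.1 [401.0764 187.3389] [402.2483 187.9134]
```

View pics/scene2z.png

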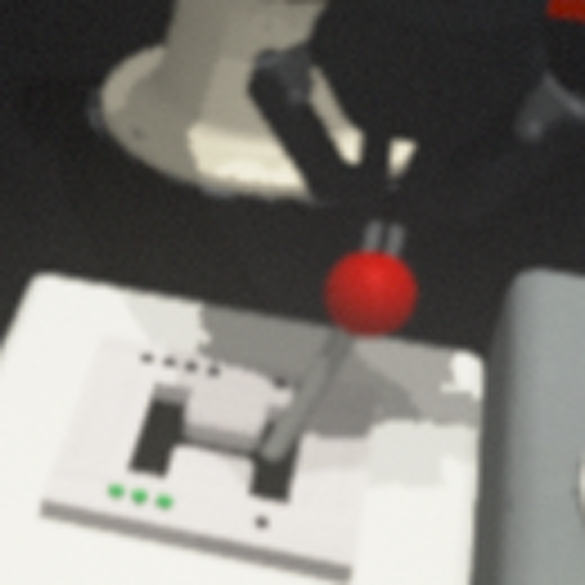

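Emit:
arm_command --deltas '[[[0,0,0,-0.006,0,0,0],[0,0.001,0,-0.006,0,0,0],[0,0,0,-0.005,0,0,0],[0,0,0,0,0,0,0]]]'

```text
clock: 3.68
position: [0.4819, 0.0765, 0.1695]
orientation: [-2.219, 0.002, 2.219]
contact_force: [-2.5, 0.8, 1.7]
finger_gap: -0.0001
```

```bash
python3 look.py 3
```

```text
t 3.67 p [0.4819 0.0765 0.1695] F [-2.4986  0.8455  1.7233] gap -0.0001 q [ 0.3875  0.355  -0.7063  2.01    0.2956  0.8784 -2.0532]
R cols [[-0.0, -0.003, -1.0], [0.001, -1.0, 0.003], [-1.0, -0.001, 0.0]]
top [190.2333 238.8667] [ 8 11 30]
scene [402.004  178.2056] [ 19  17 248]
['top', 'scene'] lever,cross [-0.0044 -0.2717] res [-3.4822  1.2156 -3.9897  1.7861] knob [0.5145 0.0713 0.1793]
['top'] lever,cross [ 0.0095 -0.2284] res [-0. -0.] knob [0.5166 0.0648 0.181 ]
['scene'] lever,cross [-0.0803 -0.3144] res [0. 0.] knob [0.5028 0.0775 0.1769]
```

Emit:
arm_command --deltas '[[[0,0,0,-0.005,0,0,0],[0,0,0,0,0,0,0]]]'

```text
clock: 4.03
position: [0.4867, 0.0765, 0.1695]
orientation: [-2.219, 0.002, 2.22]
contact_force: [-1.1, -0.4, 1.1]
finger_gap: 0.0002
```

```bash
python3 look.py 4
python3 - <<'E'
import cv2
a=cv2.imread("pics/scene4.png")[150:230,330:430]; b=cv2.imread("pics/top4.png")[200:290,165:255]
cv2.imwrite("pics/z4.png",cv2.resize(a,None,fx=7,fy=7,interpolation=cv2.INTER_CUBIC))
cv2.imwrite("pics/t4.png",cv2.resize(b,None,fx=6,fy=6,interpolation=cv2.INTER_CUBIC))
E
```

```text
t 4.03 p [0.4867 0.0765 0.1695] F [-1.0933 -0.3909  1.1258] gap 0.0002 q [ 0.384   0.3634 -0.7032  1.9991  0.3005  0.8827 -2.0544]
R cols [[-0.0, -0.003, -1.0], [0.001, -1.0, 0.003], [-1.0, -0.001, 0.0]]
top [190.3929 236.0714] [ 8 11 28]
scene [401.8577 179.5447] [ 19  17 246]
['top', 'scene'] lever,cross [ 0.0261 -0.2718] res [-3.5279  1.4012 -4.0887  1.9538] knob [0.5192 0.0713 0.1793]
['top'] lever,cross [ 0.0422 -0.2282] res [ 0. -0.] knob [0.5217 0.0647 0.1808]
['scene'] lever,cross [-0.049  -0.3142] res [0. 0.] knob [0.5076 0.0776 0.1772]
```

View pics/z4.png

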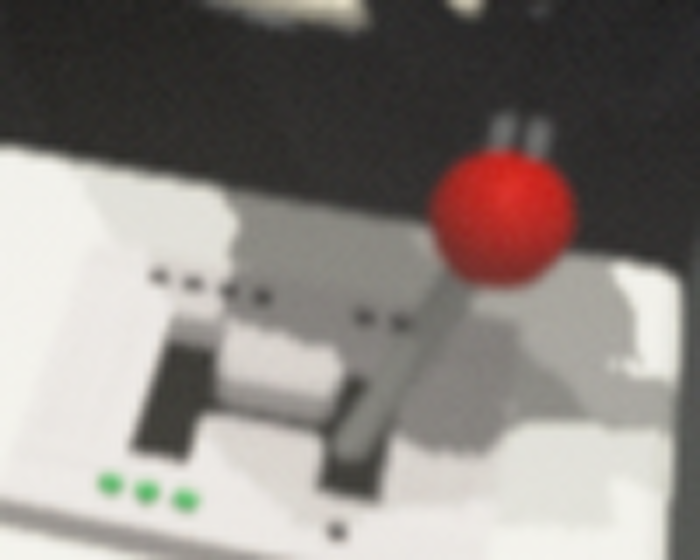

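View pics/t4.png

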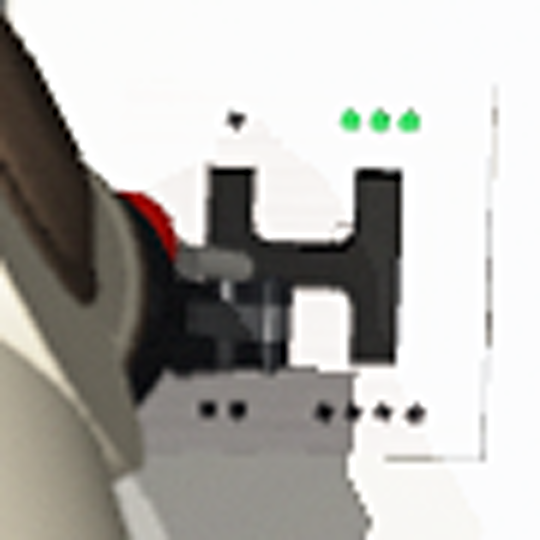

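Run:
```python
from h import *
P=np.array([.515,.0297,-.004])
b=cv2.imread("pics/top4.png");c,s=red("top",b);print(s)
for l in(-.04,0,.04):
    k=knob(l,-.325);piv=np.array([0,0,.03]);pts=[piv+(k-piv)*t for t in(.55,.75,1)]+[k+[.017,0,0]]
    q=proj("top",m2w(P,pts));print(l,q.ravel(),((q-[165,200])*6+2.5).ravel().astype(int))
```

```text
[186 232   8  11  28]
-0.04 [200.4316 244.9101 192.7713 244.1731 182.5416 243.1863 182.951  233.8237] [215 271 169 267 107 261 110 205]
0 [200.4827 243.1458 192.8479 241.6971 182.6567 239.7604 183.0672 230.4147] [215 261 169 252 108 241 110 184]
0.04 [200.5666 241.3894 192.9719 239.2335 182.8399 236.354  183.2512 227.0276] [215 250 170 237 109 220 112 164]
```

Emit:
arm_command --deltas '[[[0,0,0,0.012,0,0,0],[0,0,0,0.012,0,0,0],[0,0,-0.022,0,0,0,0],[0,0,-0.022,0,0,0,0],[0,0,0,0,0,0,0]]]'

```text
clock: 4.75
position: [0.4596, 0.1203, 0.1698]
orientation: [-2.221, 0.005, 2.218]
contact_force: [0.2, -0.7, -0.7]
finger_gap: -0.0002
```

```bash
python3 look.py 5;  python3 - <<'E'
import cv2
b=cv2.imread("pics/top5.png")[200:290,165:255]
cv2.imwrite("pics/t5.png",cv2.resize(b,None,fx=6,fy=6,interpolation=cv2.INTER_CUBIC))
E
```

```text
t 4.75 p [0.4596 0.1203 0.1698] F [ 0.1501 -0.6664 -0.6799] gap -0.0002 q [ 0.3141  0.3346 -0.7302  2.0397  0.2923  0.8683 -2.1542]
R cols [[0.002, -0.004, -1.0], [-0.0, -1.0, 0.004], [-1.0, 0.0, -0.002]]
top [184.8313 240.3775] [ 18  18 249]
scene [401.8419 178.9615] [ 19  17 234]
['top', 'scene'] lever,cross [-0.0181 -0.3021] res [-0.4869  0.9081 -1.1648  1.5253] knob [0.5124 0.0758 0.178 ]
['top'] lever,cross [-0.0076 -0.2962] res [0. 0.] knob [0.514  0.0749 0.1782]
['scene'] lever,cross [-0.0615 -0.3133] res [0. 0.] knob [0.5057 0.0774 0.1772]
```

View pics/t5.png

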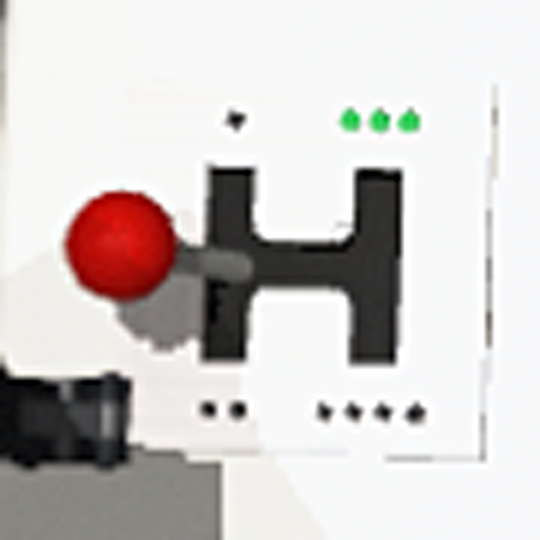

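Top view: the knob is at about (185,240) and the shaft lines up with the aisle (lever ≈ -0.01), with the fingers behind and to the left of it. Next I move them beside the knob.

Emit:
arm_command --deltas '[[[0,0,-0.004,-0.02,0,0,0],[0,0,0,-0.02,0,0,0],[0,0,0,-0.015,0,0,0],[0,0,0,0,0,0,0]]]'

```text
clock: 5.35
position: [0.5157, 0.1167, 0.169]
orientation: [-2.218, 0.018, 2.218]
contact_force: [-0.2, 0.2, 0.3]
finger_gap: -0.0
```

```bash
python3 look.py 6
```

```text
t 5.35 p [0.5157 0.1167 0.169 ] F [-0.2255  0.1776  0.2726] gap -0.0 q [ 0.2842  0.4283 -0.6909  1.9147  0.345   0.9199 -2.1578]
R cols [[-0.0, -0.012, -1.0], [-0.005, -1.0, 0.012], [-1.0, 0.005, 0.0]]
top [187.5393 243.6854] [16 16 89]
scene [401.6638 180.2533] [ 18  17 229]
['top', 'scene'] lever,cross [-0.0397 -0.2916] res [-2.4403 -0.5523 -1.7298 -1.1618] knob [0.509  0.0743 0.1783]
['top'] lever,cross [-0.0464 -0.2602] res [0. 0.] knob [0.508  0.0696 0.1796]
['scene'] lever,cross [-0.0322 -0.3129] res [0. 0.] knob [0.5102 0.0774 0.1774]
```

Emit:
arm_command --deltas '[[[0,0,0.01,0,0,0,0],[0,0,0.01,0,0,0,0],[0,0,0.01,0,0,0,0],[0,0,0.01,0,0,0,0]]]'

```text
clock: 5.95
position: [0.5134, 0.0781, 0.1706]
orientation: [-2.221, 0.009, 2.218]
contact_force: [0.6, 2.7, 3.0]
finger_gap: -0.0001
```

```bash
python3 look.py 7
```

```text
t 5.95 p [0.5134 0.0781 0.1706] F [0.5575 2.7352 2.9654] gap -0.0001 q [ 0.3632  0.4072 -0.6911  1.9377  0.3292  0.9091 -2.0701]
R cols [[0.002, -0.006, -1.0], [-0.002, -1.0, 0.006], [-1.0, 0.002, -0.002]]
top [200.6667 247.8519] [12  3 27]
scene [383.7664 174.3411] [ 19  17 214]
['top', 'scene'] lever,cross [-0.0796 -0.1046] res [-0.4614 -1.283   0.2838 -2.7184] knob [0.5027 0.0459 0.1837]
['top'] lever,cross [-0.0943 -0.0989] res [0. 0.] knob [0.5005 0.045  0.1836]
['scene'] lever,cross [-0.0177 -0.1077] res [ 0. -0.] knob [0.5123 0.0464 0.1841]
```

Emit:
arm_command --deltas '[[[0,0.001,0.011,-0.001,0,0,0],[0,0,0.011,-0.001,0,0,0],[0,0.001,0.011,-0.001,0,0,0],[0,0,0.011,0,0,0,0],[0,0,0.009,0,0,0,0]]]'

```text
clock: 6.68
position: [0.5145, 0.0195, 0.1669]
orientation: [-2.216, 0.014, 2.222]
contact_force: [-0.2, 1.5, -1.3]
finger_gap: -0.0001
```

```bash
python3 look.py 8
```

```text
t 6.67 p [0.5145 0.0195 0.1669] F [-0.2181  1.4977 -1.349 ] gap -0.0001 q [ 0.4635  0.4036 -0.6747  1.9481  0.3228  0.9012 -1.9558]
R cols [[-0.003, -0.009, -1.0], [-0.004, -1.0, 0.009], [-1.0, 0.004, 0.003]]
top [235.1905 248.0476] [ 8  4 21]
scene [353.4245 171.2925] [  9  16 106]
['top', 'scene'] lever,cross [-0.0774  0.2717] res [-2.6216 -0.9378 -2.7972 -3.1051] knob [ 0.5028 -0.0117  0.1789]
['top'] lever,cross [-0.0871  0.3033] res [-0.  0.] knob [ 0.5013 -0.0164  0.1774]
['scene'] lever,cross [0.0005 0.2254] res [0. 0.] knob [ 0.5149 -0.0049  0.1811]
```

Emit:
arm_command --deltas '[[[0,0,0.005,0,0,0,0],[0,0,0.004,0,0,0,0],[0,0,0,0,0,0,0]]]'

```text
clock: 7.15
position: [0.5143, 0.0096, 0.1668]
orientation: [-2.215, 0.016, 2.223]
contact_force: [0.1, 0.3, -0.4]
finger_gap: -0.0002
```

```bash
sed -i 's/m\[:,:350\]=0/m[:,:310]=0/' h.py; python3 look.py 9
python3 - <<'E'
import cv2
a=cv2.imread("pics/scene9.png")[130:240,300:420]
cv2.imwrite("pics/z9.png",cv2.resize(a,None,fx=5,fy=5,interpolation=cv2.INTER_CUBIC))
E
```

```text
t 7.15 p [0.5143 0.0096 0.1668] F [ 0.1128  0.306  -0.4007] gap -0.0002 q [ 0.4805  0.4023 -0.6721  1.9491  0.3215  0.9008 -1.9366]
R cols [[-0.003, -0.009, -1.0], [-0.005, -1.0, 0.009], [-1.0, 0.005, 0.003]]
top [241.8824 248.1176] [ 6  4 17]
scene [344.7435 170.9609] [ 18  17 230]
['top', 'scene'] lever,cross [-0.0789  0.3641] res [-1.6029 -0.5652 -1.9045 -2.0472] knob [ 0.5026 -0.0253  0.1744]
['top'] lever,cross [-0.0847  0.384 ] res [ 0. -0.] knob [ 0.5017 -0.0281  0.1732]
['scene'] lever,cross [-0.0193  0.3287] res [0. 0.] knob [ 0.5118 -0.0203  0.1767]
```

View pics/z9.png

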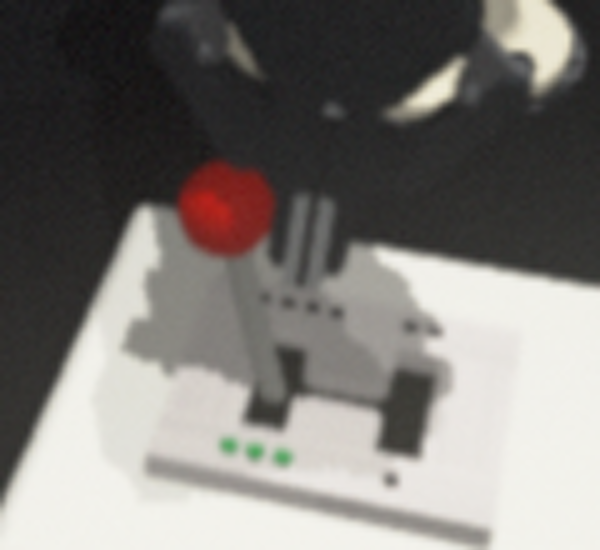

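Scene view: the knob is at about (345,171) and the shaft is at the right end of the aisle, in the right column, so step 1 is met. Next I move the fingers behind it.

Emit:
arm_command --deltas '[[[0,0,-0.012,0,0,0,0],[0,0,-0.002,0.02,-0.5,0,0],[0,0,0,0.02,0,0,0],[0,0,0,0.014,0,0,0],[0,0,0,0,0,0,0]]]'

```text
clock: 7.88
position: [0.46, 0.0265, 0.1679]
orientation: [2.217, -0.005, -2.218]
contact_force: [0.8, 0.1, -0.3]
finger_gap: -0.0001
```

```bash
sed -i 's/m\[:,260:\]=0/m[:,275:]=0/' h.py; python3 look.py 10
python3 - <<'E'
import cv2
b=cv2.imread("pics/top10.png")[200:290,175:265]
cv2.imwrite("pics/t10.png",cv2.resize(b,None,fx=6,fy=6,interpolation=cv2.INTER_CUBIC))
E
```

```text
t 7.88 p [0.46   0.0265 0.1679] F [ 0.7514  0.0954 -0.3113] gap -0.0001 q [ 0.5002  0.3078 -0.712   2.0717  0.2733  0.8544 -1.9395]
R cols [[-0.001, 0.002, -1.0], [-0.006, -1.0, -0.002], [-1.0, 0.006, 0.001]]
top [238.2896 241.5367] [ 19  18 259]
scene [345.0356 169.9802] [ 19  17 253]
['top', 'scene'] lever,cross [-0.0175  0.3302] res [-0.6059  0.6153 -0.4487  1.0726] knob [ 0.5121 -0.0205  0.1766]
['top'] lever,cross [-0.01    0.3372] res [ 0. -0.] knob [ 0.5132 -0.0216  0.1763]
['scene'] lever,cross [-0.0428  0.3301] res [0. 0.] knob [ 0.5082 -0.0205  0.1765]
```

View pics/t10.png

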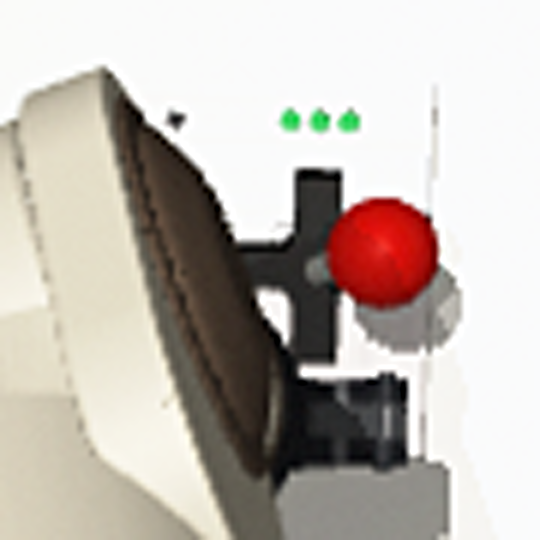

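Knob at top-view (238,242): cross ≈ 0.33, lever ≈ -0.01. Now I line up behind it and push forward.

Emit:
arm_command --deltas '[[[0,0,0.02,0,0,0,0],[0,0,0.02,0,0,0,0],[0,0,0.005,-0.005,0,0,0],[0,0,0,-0.01,0,0,0],[0,0,0,0,0,0,0]]]'

```text
clock: 8.6
position: [0.4818, -0.0181, 0.1692]
orientation: [2.225, -0.002, -2.214]
contact_force: [0.6, -0.2, 0.5]
finger_gap: -0.0001
```

Emit:
arm_command --deltas '[[[0,0,0,-0.008,0,0,0],[0,0,0,-0.008,0,0,0],[0,0,0,-0.008,0,0,0],[0,0,0,0,0,0,0]]]'

```text
clock: 9.1
position: [0.5061, -0.0171, 0.1687]
orientation: [2.22, -0.0, -2.216]
contact_force: [-1.3, -0.8, 1.4]
finger_gap: 0.0001
```

```bash
python3 look.py 11
```

```text
t 9.1 p [ 0.5061 -0.0171  0.1687] F [-1.2874 -0.7706  1.3803] gap 0.0001 q [ 0.5384  0.3815 -0.6716  1.9703  0.3076  0.8896 -1.8618]
R cols [[0.001, 0.003, -1.0], [-0.004, -1.0, -0.003], [-1.0, 0.004, -0.001]]
top attempt to get argmax of an empty sequence
scene [342.7581 176.9919] [ 19  18 248]
['scene'] lever,cross [0.104  0.3282] res [0. 0.] knob [ 0.5309 -0.0201  0.1759]
['scene'] lever,cross [0.104  0.3282] res [0. 0.] knob [ 0.5309 -0.0201  0.1759]
```

Emit:
arm_command --deltas '[[[0,0.001,0.001,-0.007,0,0,0],[0,0.001,0.001,-0.007,0,0,0],[0,0.001,0,-0.007,0,0,0],[0,0.001,0,-0.005,0,0,0],[0,0,0,0,0,0,0]]]'

```text
clock: 9.82
position: [0.5332, -0.0177, 0.1645]
orientation: [2.219, 0.003, -2.217]
contact_force: [-2.6, 0.7, 0.9]
finger_gap: -0.0002
```

```bash
python3 look.py 12
```

```text
t 9.82 p [ 0.5332 -0.0177  0.1645] F [-2.5548  0.6987  0.8912] gap -0.0002 q [ 0.5119  0.4333 -0.6553  1.9098  0.3339  0.907  -1.8737]
R cols [[0.001, 0.005, -1.0], [-0.002, -1.0, -0.005], [-1.0, 0.002, -0.001]]
top attempt to get argmax of an empty sequence
scene [340.4378 188.241 ] [ 18  18 249]
['scene'] lever,cross [0.2847 0.3259] res [-0.  0.] knob [ 0.5583 -0.0181  0.1709]
['scene'] lever,cross [0.2847 0.3259] res [-0.  0.] knob [ 0.5583 -0.0181  0.1709]
```

Emit:
arm_command --deltas '[[[0,0,0,-0.003,0,0,0],[0,0,0,-0.002,0,0,0]]]'

```text
clock: 10.18
position: [0.5368, -0.0176, 0.164]
orientation: [2.217, 0.003, -2.219]
contact_force: [-2.8, 1.3, -0.8]
finger_gap: -0.0004
```

Emit:
arm_command --deltas '[[[0,0,0,-0.002,0,0,0],[0,0,0,0,0,0,0]]]'

```text
clock: 10.42
position: [0.5383, -0.0175, 0.1636]
orientation: [2.215, 0.003, -2.221]
contact_force: [-1.8, 0.9, 0.2]
finger_gap: -0.0003
```

```bash
python3 look.py 13
```

```text
t 10.43 p [ 0.5383 -0.0175  0.1636] F [-1.7665  0.8729  0.163 ] gap -0.0003 q [ 0.5054  0.4452 -0.652   1.8952  0.3385  0.915  -1.8761]
R cols [[-0.002, 0.005, -1.0], [-0.002, -1.0, -0.005], [-1.0, 0.002, 0.002]]
top attempt to get argmax of an empty sequence
scene [339.8669 190.6331] [ 18  18 248]
['scene'] lever,cross [0.3181 0.328 ] res [ 0. -0.] knob [ 0.5633 -0.0179  0.1694]
['scene'] lever,cross [0.3181 0.328 ] res [ 0. -0.] knob [ 0.5633 -0.0179  0.1694]
```

Emit:
arm_command --deltas '[[[0,0,0,-0.002,0,0,0],[0,0,0,0,0,0,0]]]'

```text
clock: 10.78
position: [0.5393, -0.0174, 0.1633]
orientation: [2.213, 0.003, -2.223]
contact_force: [-3.4, 1.2, 0.7]
finger_gap: -0.0002
```

```bash
python3 look.py 14
```

```text
t 10.78 p [ 0.5393 -0.0174  0.1633] F [-3.4407  1.154   0.6984] gap -0.0002 q [ 0.5035  0.4483 -0.6512  1.8914  0.3395  0.9184 -1.8767]
R cols [[-0.005, 0.005, -1.0], [-0.002, -1.0, -0.005], [-1.0, 0.002, 0.005]]
top attempt to get argmax of an empty sequence
scene [339.8943 190.5976] [ 19  18 246]
['scene'] lever,cross [0.3176 0.3278] res [ 0. -0.] knob [ 0.5632 -0.0179  0.1694]
['scene'] lever,cross [0.3176 0.3278] res [ 0. -0.] knob [ 0.5632 -0.0179  0.1694]
```

The knob did not move in the image on the last push, so the lever is at its stop. I'm retreating straight back, then up.

Emit:
arm_command --deltas '[[[0,0,0,0.012,0,0,0],[0,0,0,0.025,0,0,0],[0,0,0,0.025,0,0,0],[0,-0.03,0,0.01,0,0,0],[0,-0.04,0,0,0,0,0]]]'

```text
clock: 11.5
position: [0.4666, -0.0193, 0.2345]
orientation: [2.222, 0.001, -2.214]
contact_force: [0.8, 0.0, 0.2]
finger_gap: 0.0002
```

Emit:
arm_command --deltas '[[[0,-0.02,0.05,0.0,0,0,0],[0,0,0.055,0,0,0,0],[0,0,0.055,0,0,0,0],[0,0,0.055,0.005,0,0,0],[0,0,0.04,0,0,0,0]]]'

```text
clock: 12.12
position: [0.4694, -0.2813, 0.2661]
orientation: [2.237, -0.006, -2.177]
contact_force: [0.3, 0.6, 0.2]
finger_gap: -0.0001
```

Emit:
arm_command --deltas '[[[0,0,0,0,0,0,0],[0,0,0,0,0,0,0]]]'

```text
clock: 12.38
position: [0.4689, -0.2859, 0.2668]
orientation: [2.243, -0.017, -2.175]
contact_force: [-0.1, 0.6, -0.4]
finger_gap: 0.0
```

```bash
python3 look.py 15
```

```text
t 12.38 p [ 0.4689 -0.2859  0.2668] F [-0.0537  0.6152 -0.3608] gap 0.0 q [ 0.975   0.2885 -0.5717  1.8062  0.1837  1.0611 -1.2284]
R cols [[0.031, 0.004, -1.0], [-0.02, -1.0, -0.005], [-0.999, 0.02, -0.031]]
top [238.0204 213.8776] [ 17  18 245]
scene [339.9541 190.1276] [ 17  15 196]
['top', 'scene'] lever,cross [0.3194 0.3313] res [-0.5159  0.6779 -0.3805  0.6198] knob [ 0.5635 -0.0184  0.1692]
['top'] lever,cross [0.3288 0.3385] res [ 0. -0.] knob [ 0.5649 -0.0192  0.1684]
['scene'] lever,cross [0.3111 0.3279] res [0. 0.] knob [ 0.5623 -0.018   0.1697]
```

View pics/top15.png

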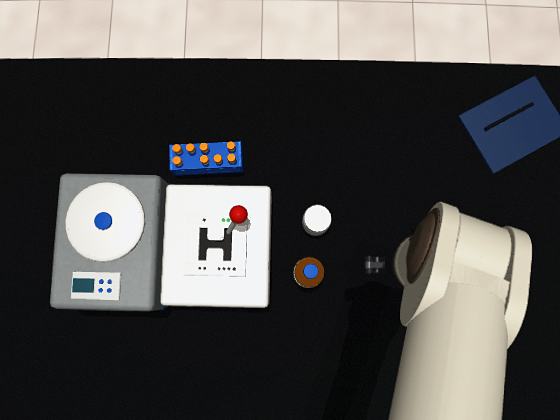

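View pics/scene15.png

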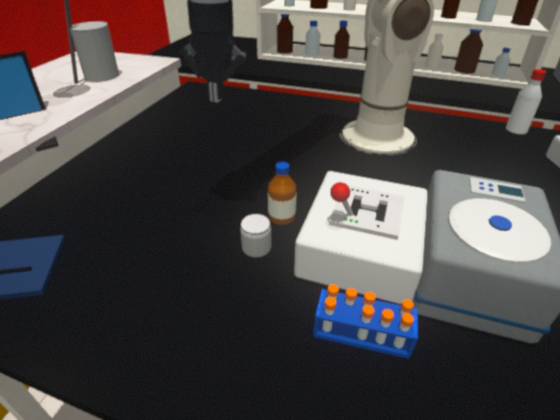

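The knob is now at top-view (238,214), with the lever at about 0.32 and cross at about 0.33, so it is home in the third slot. The bottle (309,272), jar (317,219) and rack (205,157) are where they were at the start. The arm is clear, so I'm handing in.

```bash
python3 -c "
from cell import bot
print(bot.finish_job())"
```

```text
the job is handed in; nothing more can be done
None
```

I shifted the lever from second gear to third with the outside of the closed fingers, and handed the job in at about 12.4 s. I pushed it forward out of slot 2 to mid-aisle, right across the aisle, then forward until it stopped moving, and backed off.

- **Lever:** the last pictures put it at about 0.32 rad forward (0.329 from the top camera, 0.311 from the scene camera) and about 0.33 rad to the right. That is past the required 0.285 and 0.25. It stayed put after the fingers withdrew.
- **Forces:** every force reading after a move was below about 5 N.
- **Bystanders:** the bottle, jar and rack look unmoved by eye; I did not measure their positions again. The arm ended well clear of everything.
- **Disagreements:** the scene camera read the lever lower than the top camera throughout, by up to about 0.1 rad early on and about 0.02 rad at the end. The top camera's readings were off whenever the arm partly hid the knob. I relied on unobstructed top views and finger contact for the stop in mid-aisle.

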